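Break the lid stay and shut the green seed case

ROBOT

A 6-joint arm with a two-finger parallel gripper is mounted at the origin on a cart in front of the work surface, level with it; the furniture and walls round the work are solid. World frame = base frame: x ahead of the robot, y to its left, z up, the work surface at z = 0. Lengths are in mm, angles in rad, forces in N, time in s.
With the tool pointing down it reaches from about 350 to 975 mm from the base axis. Payload 7.1 kg.
Tool frame: the origin (TCP) lies at the very end of the fingers, on their centre line; the grasp point (between the pads) lies tcp_to_grasp behind it (tcp_to_grasp is the distance from the TCP to the grasp point, in mm); z points along the fingers, x is the direction in which the jaws open and shut, and the axes are right-handed (so a half turn about z gives the same grasp; the last joint's range is limited). The gripper opens to 88 mm and grips with 3 to 60 N. Pads are 20 mm wide; open, the fingers measure 115 mm over their backs; the gripper's body (75 mm by 178 mm) begins 61 mm behind the grasp point.
Start: joints at [-1.187, 0.423, 1.63, -0, 1.089, -0.019], TCP at [245.013, -574.955, 222.675] pointing down, gripper open.
Joint ranges: [-3, 3], [-0.9, 2.11], [0.09, 2.58], [-1.31, 4.45], [0.11, 2.69], [-2.54, 2.54]. Speed limits (rad/s): [2.39, 2.39, 3.01, 3.14, 3.14, 3.14].

INTERFACE

Orientations are given as a rotation vector (axis times angle).
In Python, from workcell import get_obs, get_image, close_job, recognise, mark_of, tcp_to_grasp gives the robot as it stands. The module is installed in compiled form; this text tells all that it offers.
- The arm moves only by the tool move_arm, never from a script. Its argument "motion" is a list of rows, each a list of 7 numbers: the shift along the world's x, y, z in mm, then the turn, a rotation vector about the world's x, y, z in rad, then the finger opening in mm, from 0 to 87.8. A call has 1 to 5 rows; each row is the pose to reach, as a shift and turn from the pose commanded when the call began; what a row does not reach only later rows make up. A row lasts 1/12 s, in which the tool goes at most 41.7 mm and 7.16 degrees, less where a joint would pass 70% of its speed; a pose out of reach is approached as far as the arm can. A call with a gripper value outside its range is refused whole. The fingers move at their own pace and stop on an object; the grip force is fixed at half the most. Time passes only in rows, so rows that repeat a pose let the fingers close. It gives the time, the measured TCP pose, the force and the opening at its end, in the units of the state.
- get_obs(): the state, without advancing time (a new reading comes with each control period).
- get_image(name): name is "side" or "top"; returns a dict with "color" (384x512x3 uint8, red, green, blue), "mtx" (3x3 intrinsics, pixels), "camera_from_world" (4x4, takes a point from world to camera coordinates). Camera axes: x right, y up, looking along -z (the intrinsics and any distortion apply to the point x, -y, -z); pixel columns grow to the right and rows downward; lengths in mm; the calibration is good to about 2 mm. A picture is of the moment at which its call begins. There is no depth.
- close_job(): hands the job in, once; it reports no verdict.
Trained networks look in a picture, given as the dict that the camera call returned (one of the last four; its "shot" number tells which), for a name from the list of things; names that differ only in an ending like _2 or _b are one class to them, and where a whole thing is asked for, a point or a joint stands for the part that bears it (a point fixed in the world has none). Each returns a list of dicts, best first, with "p" (0 to 1); they miss things now and then, are a little off and sometimes report something else, mostly with a low value. They report only what shows in the picture. A call takes as long as a camera call.
- recognise(picture, label): "bbox" ([centre column, centre row, width, height] in pixels, round what is visible of it).
- mark_of(picture, label): "location" ([row, column] in pixels: a listed point, or the origin of a listed thing).
The state is a dict: "t": time; "qpos": joint angles; "qvel": joint speeds; "joint_torque": joint torques, N m; "ee_pos": TCP position; "orientation": TCP orientation; "ft_force": force on the tool from outside, world axes, zero at the start; "moment": the same for the moment, N m; "width": finger opening in mm.
Only numpy, scipy, OpenCV 4.12 (cv2) and the standard library are available. Lean on these libraries where they do the work, as an engineer would, in place of code of your own. Each camera call takes 0.05 s, during which the arm holds its last target. There are 200 camera calls.

TASK

Two sample cases stand open on the table, each lid held up by a locked folding stay. On the green seed case, press the red knee of its stay down so that the stay unlocks, then lower that lid gently until it is fully shut. Leave the grey case open with its stay locked.

Things in the scene. Friction and masses are not known exactly. Their poses are not given: they have to be found in the camera images.
- green_case: Fixed green case, 180 (x) by 140 mm (y); origin: centre of its underside on the table; +x to its back, z up, yaw within 0.25 rad. Rim at z 115 mm, contents below it. Lid: 8 mm plate, 180 mm from hinge to free edge, hinged on the back rim (line along y at x +90, z 115). It starts leaning 10 deg to the back, top at z 292, x +121 to +129. A like grey case stands 40 mm or more to its left or right.
- green_knee (a point): Centre of the red knee roller (20 mm across, 15 mm wide in y) of the green stay, inside the right wall, at x +19, y -56, z 163 mm in the case's frame; the lid stands 75 mm behind it. The two steel links (93 and 97 mm) are locked 4 mm over centre: the lid cannot close. Pressed down with 4 to 8 N the knee gives way, down and to the back; 25 mm is ample. It folds on as the lid is lowered.
- green_lid (a joint): Hinge of the green lid, rad: 0 as it stands open, grows as it closes, 0.175 upright, 1.745 fully shut. The hinge is stiff: with the stay unlocked the lid stays where it is left; pushed from behind its outer face near the free edge, to the front and then down, it takes about 3 to 6 N.
- grey_knee (a point): Centre of the red knee roller of the like stay on the grey case, at the same place in that case (its yaw also within 0.25 rad). Not to be moved. The grey lid stands open too, its top at z 292 mm. Keep the arm clear of the fixed microscope (460 mm tall; x 0.51 to 0.83, y -0.37 to -0.15 m from the robot's base): pass in front of it.

How it is judged:
By the outcome, as a careful person would: the job done as asked, in the order asked, and still so for the second after the job is handed in, with the robot touching nothing.
It also fails if it takes over 51 s, if anything falls off the work surface, if the arm or the gripper's body presses on something with over 40 N, if the wrist force passes 120 N, or if a joint passes its speed limit or range.

## Working session

There is one attempt and no reset: what is moved stays moved. The work goes in short steps, Python scripts to look and compute and a tool call to move; the robot and the scene stay as the last step left them, time stands still between calls to the robot, and variables do not carry over. Pictures are saved under pics/ and viewed, about 8 in all and at most 12, crops included, and the job is handed in when it is done.

Besides the shell and the picture viewer there is one more tool, called after ">>>" by a JSON object that holds its "api" and its "payload". move_arm: Moves the arm, as the interface text tells. Its arguments: {"type":"object","properties":{"motion":{"type":"array"}},"required":["motion"]}

```bash
mkdir -p pics
cat > h.py <<'E'
import numpy as np,cv2
from workcell import *
def cam(p): return p["mtx"],p["camera_from_world"]
def proj(p,P):
    M,T=cam(p);P=np.atleast_2d(P);c=(T[:3,:3]@P.T).T+T[:3,3];c=c*[1,-1,-1];u=(M@c.T).T;return u[:,:2]/u[:,2:]
def ray(p,rc):
    M,T=cam(p);d=np.linalg.inv(M)@[rc[1],rc[0],1.];d=T[:3,:3].T@(d*[1,-1,-1]);o=-T[:3,:3].T@T[:3,3];return o,d/np.linalg.norm(d)
def atz(p,rc,z):
    o,d=ray(p,rc);return o+d*(z-o[2])/d[2]
def tri(a,b):
    (o,d),(q,e)=a,b;s=np.linalg.lstsq(np.c_[d,-e],q-o,rcond=None)[0];A=o+d*s[0];B=q+e*s[1];return (A+B)/2,np.linalg.norm(A-B)
E
python3 - <<'E'
from h import *
np.set_printoptions(precision=1,suppress=True)
ps={n:get_image(n) for n in("side","top")}
ims=[]
for n,p in ps.items():
    print(n,[k for k in p], 'cam at',ray(p,[0,0])[0])
    im=cv2.cvtColor(p["color"],cv2.COLOR_RGB2BGR);cv2.imwrite(f"pics/{n}0.png",im)
    for l in("green_case","green_knee","grey_knee","green_lid"):
        print(n,l,'rec',[(np.array(r["bbox"]).round(),round(r["p"],2)) for r in recognise(p,l)[:3]])
        if l!="green_lid":
            m=mark_of(p,l)[:3]
            print('  mark',[(np.array(r["location"]).round(1),round(r["p"],2),atz(p,r["location"],0 if l=="green_case" else 163)) for r in m])
o=get_obs();print(o["ee_pos"],o["orientation"],o["width"],o["ft_force"],tcp_to_grasp)
E
```

```text
side ['color', 'mtx', 'camera_from_world', 'shot'] cam at [ 373.4 -594.2  532.1]
side green_case rec [(array([239., 211., 134., 190.]), 0.97)]
  mark [(array([267.9, 226.7]), 0.74, array([465.9,  -3.3,   0. ]))]
side green_knee rec [(array([266., 201.,  50.,  51.]), 0.94)]
  mark [(array([216. , 245.5]), 0.74, array([495.4, -61.8, 163. ]))]
side grey_knee rec [(array([228., 136.,  45.,  24.]), 0.61)]
  mark [(array([149.6, 208.5]), 0.5, array([476.9, 240.6, 163. ]))]
side green_lid rec [(array([281., 174.,  55., 115.]), 0.57)]
top ['color', 'mtx', 'camera_from_world', 'shot'] cam at [523.3 106.6 969.7]
top green_case rec [(array([324., 224.,  78., 124.]), 0.88)]
  mark [(array([231.8, 319.4]), 0.73, array([470.6, -17.4,   0. ]))]
top green_knee rec [(array([351., 204.,  10.,  49.]), 0.55)]
  mark [(array([223.6, 353.9]), 0.77, array([494.3, -64.9, 163. ]))]
top grey_knee rec [(array([196., 212.,  11.,  52.]), 0.54)]
  mark [(array([232.2, 200. ]), 0.72, array([483.3, 241.1, 163. ]))]
top green_lid rec [(array([321., 179.,  82.,  37.]), 0.95)]
[ 245.  -575.   222.7] [ 2.6 -1.7  0. ] 87.55075785629418 [-0.5  0.4 -0.2] 18.700000000000003
```

```bash
python3 -c "
import cv2,numpy as np
a=cv2.imread('pics/side0.png');b=cv2.imread('pics/top0.png');cv2.imwrite('pics/both.png',cv2.resize(np.hstack([a,b]),(800,300)))"
```

```text
(no output)
```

View pics/side0.png

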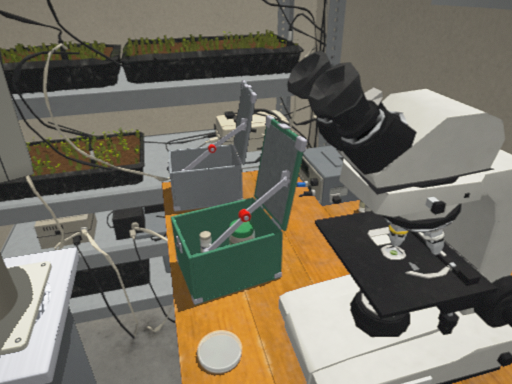

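View pics/top0.png

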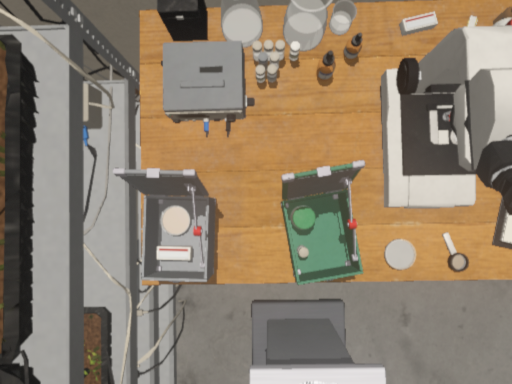

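The side view shows the green knee at about (245,215), with the grey case behind it. The top view shows the knees at (352,224) and (198,231), and the green case yawed slightly positive. I'll get the yaw next and overlay a wireframe to check it.

```bash
cat > y.py <<'E'
from h import *
from scipy.optimize import minimize
from scipy.spatial.transform import Rotation as R
np.set_printoptions(precision=2,suppress=True)
ps={n:get_image(n) for n in("side","top")}
K,g=tri(ray(ps["side"],mark_of(ps["side"],"green_knee")[0]["location"]),ray(ps["top"],mark_of(ps["top"],"green_knee")[0]["location"]))
print("knee tri",K,g)
# red centroids
red={}
for n,p in ps.items():
    c=p["color"].astype(int);m=((c[...,0]>130)&(c[...,1]<70)&(c[...,2]<70)).astype(np.uint8)
    k,l,s,ce=cv2.connectedComponentsWithStats(m);red[n]=[(ce[i].round(1),s[i,4]) for i in range(1,k) if s[i,4]>5];print(n,red[n])
p=ps["top"];c=p["color"].astype(int);m=((c[...,1]>c[...,0]+20)&(c[...,1]>c[...,2]+5));
def w(pr,P):
    x,y,a=pr;P=np.array(P,float);return np.c_[x+P[:,0]*np.cos(a)-P[:,1]*np.sin(a),y+P[:,0]*np.sin(a)+P[:,1]*np.cos(a),P[:,2]]
def polys():
    b=[[sx*90,sy*70,z] for sx in(1,-1) for sy in(1,-1) for z in(0,115)]
    l=[[X,sy*70,z] for sy in(1,-1) for X,z in((90,115),(98,115),(121,292),(129,292))]
    return b,l
ms={}
for n,p in ps.items():
    c=p["color"].astype(int);ms[n]=((c[...,1]>c[...,0]+15)&(c[...,1]>=c[...,2]+3)).astype(np.uint8)
    bb=np.array(recognise(p,"green_case")[0]["bbox"]);z=np.zeros_like(ms[n]);x0,y0,x1,y1=int(bb[0]-bb[2]/2-15),int(bb[1]-bb[3]/2-30),int(bb[0]+bb[2]/2+20),int(bb[1]+bb[3]/2+10)
    z[y0:y1,x0:x1]=1;ms[n]=cv2.morphologyEx(ms[n]*z,cv2.MORPH_CLOSE,np.ones((9,9)))
def cost(pr):
    t=0
    for n,p in ps.items():
        im=np.zeros((384*2,512*2),np.uint8)
        for P in polys(): cv2.fillConvexPoly(im,cv2.convexHull((proj(p,w(pr,P))*2*16).astype(np.int32)),1,shift=4)
        t+=np.mean(im!=cv2.resize(ms[n],None,fx=2,fy=2,interpolation=0))*1e4
    return t
best=min((minimize(cost,[467,-11,a],method="Nelder-Mead",options=dict(initial_simplex=[[467,-11,a],[475,-11,a],[467,-3,a],[467,-11,a+.05]])) for a in(.1,.15,.2)),key=lambda r:r.fun)
pr=best.x;print(pr,best.fun);kn=w(pr,[[19,-56,163]]);print("knee from fit",kn)
out=[]
for n,p in ps.items():
    im=cv2.cvtColor(p["color"],cv2.COLOR_RGB2BGR);im=cv2.resize(im,None,fx=3,fy=3)
    for loop in([[90,70,115],[90,-70,115],[-90,-70,115],[-90,70,115]],[[121,70,292],[121,-70,292],[90,-70,115],[90,70,115]],[[-90,-70,0],[90,-70,0],[90,-70,115],[-90,-70,115]]):
        cv2.polylines(im,[((proj(p,w(pr,loop))+.5)*3).astype(np.int32)],True,(0,255,255),1)
    u=((proj(p,kn)[0]+.5)*3).astype(int);cv2.circle(im,tuple(map(int,u)),4,(255,0,255),1)
    out.append(im[330:960,480:880] if n=="side" else im[430:1060,750:1150][:630])
cv2.imwrite("pics/fit.png",cv2.resize(np.hstack(out),(762,600)))
o=get_obs();print(R.from_rotvec(o["orientation"]).as_matrix())
E
python3 y.py
```

```text
knee tri [495.38 -59.98 162.57] 3.977083495520753
side [(array([211.2, 146.4]), np.int32(20)), (array([243.2, 213.2]), np.int32(67))]
top [(array([351.3, 227.2]), np.int32(9))]
[465.14  -4.16   0.11] 347.9766845703125
knee from fit [[490.39 -57.63 163.  ]]
[[ 0.39 -0.92 -0.  ]
 [-0.92 -0.39  0.  ]
 [-0.    0.   -1.  ]]
```

View pics/fit.png

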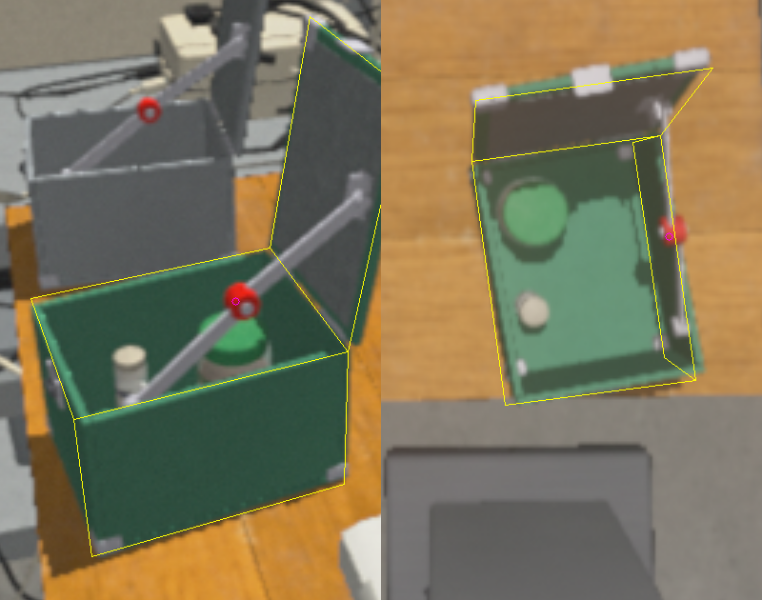

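The wireframe is about 3-4 mm too far front and left. Combining the marks and the overlay, I get the knee at about (494,-62,163), yaw about 0.13 and the case origin at about (468,-9). The approach goes in front of the microscope.

>>> {"api": "move_arm", "payload": {"motion": [[11,31,20,0,0,0,0],[22,62,40,0,0,0,0],[33,93,60,0,0,0,0],[44,124,80,0,0,0,0],[55,155,97,0,0,0,0]]}}

```text
t: 1.52
ee_pos: [300.3, -418.7, 320.9]
orientation: [2.62, -1.733, 0.001]
ft_force: [1.0, 0.2, 0.1]
width: 57.9
```

>>> {"api": "move_arm", "payload": {"motion": [[14,36,0,0.014,-0.069,-0.079,0],[28,72,0,0.028,-0.138,-0.158,0],[42,108,0,0.042,-0.207,-0.238,0],[56,144,0,0.056,-0.276,-0.317,0],[70,180,0,0.07,-0.345,-0.396,0]]}}

```text
t: 1.93
ee_pos: [370.4, -238.7, 320.1]
orientation: [-2.027, 2.031, -0.363]
ft_force: [1.0, 0.8, 0.2]
width: 24.6
```

>>> {"api": "move_arm", "payload": {"motion": [[17,33,-4,0,0,0,0],[34,66,-8,0,0,0,0],[51,99,-12,0,0,0,0],[68,132,-16,0,0,0,0],[85,165,-20,0,0,0,0]]}}

```text
t: 2.35
ee_pos: [455.5, -73.2, 300.1]
orientation: [-2.033, 2.028, -0.361]
ft_force: [0.7, -1.4, 0.0]
width: 0.4
```

>>> {"api": "move_arm", "payload": {"motion": [[12,4,-33,0,0,0,0],[25,8,-66,0,0,0,0],[37,11,-95,0,0,0,0],[37,11,-110,0,0,0,0],[37,11,-110,0,0,0,0]]}}

```text
t: 2.77
ee_pos: [490.1, -63.0, 186.2]
orientation: [-2.038, 2.031, -0.351]
ft_force: [0.0, -0.0, 0.1]
width: 0.0
```

```bash
cat > s.py <<'E'
import sys
from h import *
o=get_obs();print(o["t"],np.round(o["ee_pos"],1),np.round(o["ft_force"],1))
a=get_image("side");b=get_image("top")
A=cv2.cvtColor(a["color"],cv2.COLOR_RGB2BGR);B=cv2.cvtColor(b["color"],cv2.COLOR_RGB2BGR)
for p,I in((a,A),(b,B)):
    m=mark_of(p,"green_knee")[:1];print([(np.round(r["location"],1),round(r["p"],2)) for r in m], proj(p,[o["ee_pos"]]).round(1))
A=cv2.resize(A[90:310,150:340],None,fx=2.1,fy=2.1);B=cv2.resize(B[130:350,240:430],None,fx=2.1,fy=2.1)
cv2.imwrite(sys.argv[1],np.hstack([A,B]))
E
python3 s.py pics/press0.png
```

```text
2.7667 [490.1 -63.  186.2] [ 0.  -0.   0.1]
[(array([217.1, 244.3]), 0.66)] [[242.4 205.6]]
[(array([221.9, 352.1]), 0.76)] [[355.6 226.2]]
```

View pics/press0.png

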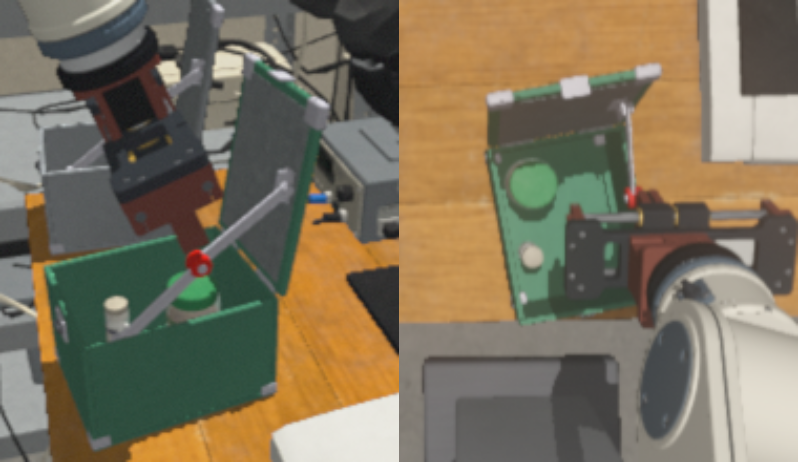

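The tip is just above the knee, with the knee at about (495,-60). I'll shift slightly and press down, following the knee to the back.

>>> {"api": "move_arm", "payload": {"motion": [[3,2,-5,0,0,0,0],[3,2,-8,0,0,0,0],[3,2,-11,0,0,0,0],[3,2,-14,0,0,0,0],[3,2,-16,0,0,0,0]]}}

```text
t: 3.38
ee_pos: [495.1, -62.0, 173.6]
orientation: [-2.034, 2.029, -0.36]
ft_force: [0.7, 1.9, 3.4]
width: 0.3
```

>>> {"api": "move_arm", "payload": {"motion": [[0,0,-2,0,0,0,0],[1,0,-4,0,0,0,0],[1,0,-5,0,0,0,0],[2,0,-7,0,0,0,0],[2,0,-8,0,0,0,0]]}}

```text
t: 3.8
ee_pos: [497.4, -62.1, 165.7]
orientation: [-2.034, 2.028, -0.36]
ft_force: [0.2, -0.3, 4.1]
width: 0.5
```

>>> {"api": "move_arm", "payload": {"motion": [[1,0,-2,0,0,0,0],[2,0,-4,0,0,0,0],[3,0,-6,0,0,0,0],[4,0,-8,0,0,0,0],[5,0,-10,0,0,0,0]]}}

```text
t: 4.22
ee_pos: [501.2, -61.7, 155.0]
orientation: [-2.035, 2.029, -0.357]
ft_force: [-2.4, 0.9, 5.0]
width: 0.3
```

>>> {"api": "move_arm", "payload": {"motion": [[1,0,-2,0,0,0,0],[2,0,-4,0,0,0,0],[4,0,-6,0,0,0,0],[5,0,-8,0,0,0,0],[6,0,-10,0,0,0,0]]}}

```text
t: 4.63
ee_pos: [503.1, -61.2, 143.0]
orientation: [-2.04, 2.033, -0.347]
ft_force: [-16.8, -3.0, 8.0]
width: 0.8
```

```bash
python3 s.py pics/press1.png
```

```text
4.6333 [503.1 -61.2 143. ] [-16.8  -3.    8. ]
[(array([230.3, 252.8]), 0.84)] [[249.8 224.5]]
[(array([215.5, 347.8]), 0.53)] [[349.8 219. ]]
```

View pics/press1.png

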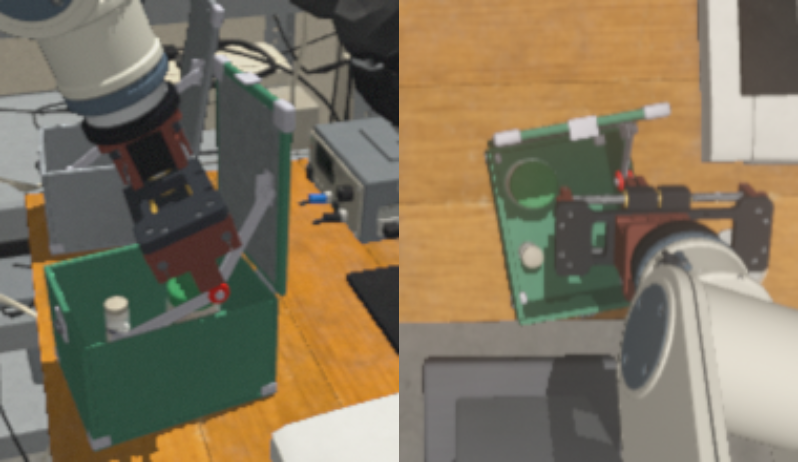

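The knee has folded and the lid has come forward a little, so the stay is unlocked. I'll back off, go up and over, and come down behind the lid.

>>> {"api": "move_arm", "payload": {"motion": [[-10,0,12,0,0,0,0],[-22,0,48,0,0,0,0],[-32,0,88,0,0,0,0],[-40,0,128,0,0,0,0],[-40,10,168,0,0,0,0]]}}

```text
t: 5.25
ee_pos: [465.7, -52.5, 314.2]
orientation: [-2.035, 2.032, -0.357]
ft_force: [1.7, -0.3, -1.4]
width: 0.5
```

>>> {"api": "move_arm", "payload": {"motion": [[0,15,15,-0.005,0.08,0.03,0],[0,30,30,-0.01,0.16,0.06,0],[0,45,35,-0.015,0.24,0.09,0],[10,60,35,-0.02,0.3,0.11,0],[25,74,35,-0.023,0.35,0.13,0]]}}

```text
t: 5.67
ee_pos: [493.0, 22.9, 349.1]
orientation: [2.365, -2.065, -0.003]
ft_force: [-0.1, -0.4, -0.7]
width: 0.6
```

>>> {"api": "move_arm", "payload": {"motion": [[35,0,0,0,0,0,0],[70,0,0,0,0,0,0],[105,0,0,0,0,0,0],[137,0,0,0,0,0,0],[137,0,0,0,0,0,0]]}}

```text
t: 6.08
ee_pos: [634.1, 22.1, 346.2]
orientation: [2.364, -2.067, -0.002]
ft_force: [-2.5, -0.4, 0.4]
width: 0.2
```

```bash
sed -i 's/\[90:310,150:340\]/[60:280,150:340]/; s/\[130:350,240:430\]/[90:310,240:430]/' s.py; python3 s.py pics/over.png; python3 -c "
from h import *
print(get_obs()['orientation'])"
```

```text
6.0833 [634.1  22.1 346.2] [-2.5 -0.4  0.4]
[(array([225.2, 254.8]), 0.76)] [[308.   93.1]]
[(array([216.7, 347.5]), 0.47)] [[319.9 138. ]]
[ 2.36365762 -2.0664     -0.00340303]
```

View pics/over.png

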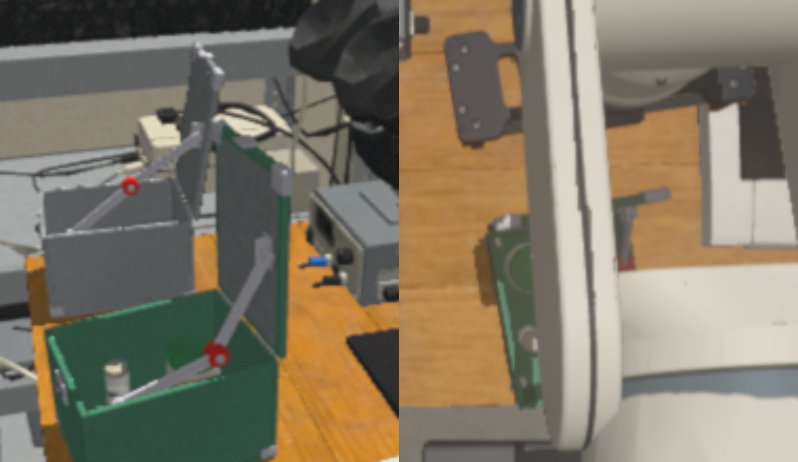

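The stay is folded, the lid is near upright and the finger is clear behind it. I'll lower the finger and push forward along the arc.

>>> {"api": "move_arm", "payload": {"motion": [[0,0,-30,0,0,0,0],[0,0,-60,0,0,0,0],[0,0,-75,0,0,0,0],[-15,-2,-75,0,0,0,0],[-28,-4,-75,0,0,0,0]]}}

```text
t: 6.7
ee_pos: [599.5, 18.0, 272.4]
orientation: [2.363, -2.066, -0.004]
ft_force: [-0.4, 0.3, 0.7]
width: 0.4
```

>>> {"api": "move_arm", "payload": {"motion": [[-6,-1,0,0,0,0,0],[-12,-2,0,0,0,0,0],[-17,-2,0,0,0,0,0],[-23,-3,0,0,0,0,0],[-28,-4,1,0,0,0,0]]}}

```text
t: 7.12
ee_pos: [573.6, 14.1, 275.0]
orientation: [2.365, -2.067, -0.0]
ft_force: [0.0, 0.5, 0.4]
width: 0.7
```

>>> {"api": "move_arm", "payload": {"motion": [[-6,-1,0,0,0,0,0],[-12,-2,0,0,0,0,0],[-17,-2,0,0,0,0,0],[-23,-3,0,0,0,0,0],[-28,-4,-1,0,0,0,0]]}}

```text
t: 7.53
ee_pos: [545.7, 10.0, 273.9]
orientation: [2.365, -2.068, -0.0]
ft_force: [2.1, 0.7, 2.4]
width: 0.6
```

>>> {"api": "move_arm", "payload": {"motion": [[-6,-1,-1,0,0,0,0],[-11,-1,-2,0,0,0,0],[-17,-2,-3,0,0,0,0],[-22,-3,-5,0,0,0,0],[-27,-4,-6,0,0,0,0]]}}

```text
t: 7.95
ee_pos: [518.2, 6.1, 267.3]
orientation: [2.365, -2.067, -0.002]
ft_force: [2.0, 1.0, -0.6]
width: 0.4
```

>>> {"api": "move_arm", "payload": {"motion": [[-5,-1,-2,0,0,0,0],[-11,-1,-4,0,0,0,0],[-16,-2,-6,0,0,0,0],[-21,-3,-8,0,0,0,0],[-26,-3,-11,0,0,0,0]]}}

```text
t: 8.37
ee_pos: [492.5, 2.8, 256.5]
orientation: [2.365, -2.067, -0.001]
ft_force: [1.9, -0.7, 2.4]
width: 0.0
```

>>> {"api": "move_arm", "payload": {"motion": [[-5,-1,-3,0,0,0,0],[-10,-1,-6,0,0,0,0],[-14,-2,-9,0,0,0,0],[-19,-2,-12,0,0,0,0],[-23,-3,-15,0,0,0,0]]}}

```text
t: 8.78
ee_pos: [469.4, 0.1, 241.3]
orientation: [2.365, -2.067, -0.001]
ft_force: [1.1, 0.1, 1.8]
width: 0.7
```

```bash
python3 s.py pics/lid1.png
```

```text
8.7833 [4.694e+02 1.000e-01 2.413e+02] [1.1 0.1 1.8]
[(array([245.7, 255.9]), 0.82)] [[222.1 162.7]]
[] [[327.1 239.7]]
```

View pics/lid1.png

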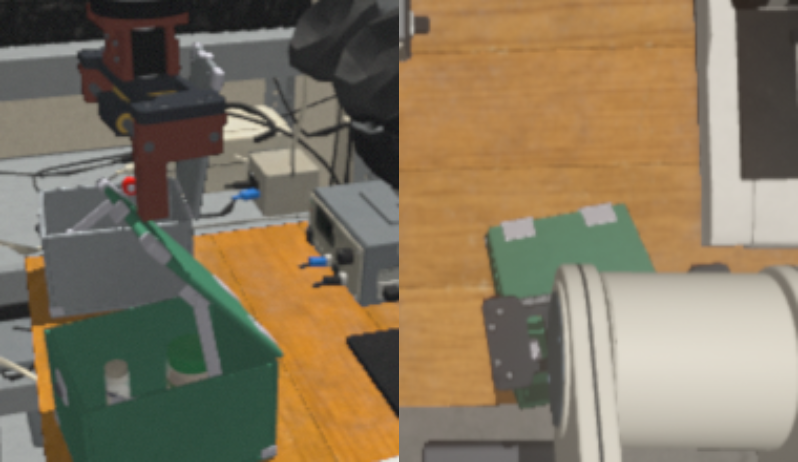

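The lid is about 40° forward, with the fingertip on its outer face and the stay folding. I'll carry on round the arc.

>>> {"api": "move_arm", "payload": {"motion": [[-4,-1,-4,0,0,0,0],[-8,-1,-8,0,0,0,0],[-12,-2,-11,0,0,0,0],[-16,-2,-15,0,0,0,0],[-20,-3,-19,0,0,0,0]]}}

```text
t: 9.4
ee_pos: [449.6, -2.9, 222.3]
orientation: [2.365, -2.067, -0.001]
ft_force: [1.0, 0.9, 1.1]
width: 0.2
```

>>> {"api": "move_arm", "payload": {"motion": [[-4,0,-4,0,0,0,0],[-7,-1,-9,0,0,0,0],[-11,-1,-13,0,0,0,0],[-14,-2,-18,0,0,0,0],[-17,-2,-22,0,0,0,0]]}}

```text
t: 9.82
ee_pos: [432.4, -5.1, 200.1]
orientation: [2.365, -2.067, -0.001]
ft_force: [1.5, -1.0, 0.7]
width: 0.4
```

>>> {"api": "move_arm", "payload": {"motion": [[-3,0,-5,0,0,0,0],[-6,-1,-10,0,0,0,0],[-8,-1,-15,0,0,0,0],[-11,-1,-20,0,0,0,0],[-13,-2,-25,0,0,0,0]]}}

```text
t: 10.23
ee_pos: [419.6, -6.8, 175.1]
orientation: [2.365, -2.067, -0.001]
ft_force: [-0.5, 0.9, 0.1]
width: 0.5
```

>>> {"api": "move_arm", "payload": {"motion": [[-2,0,-5,0,0,0,0],[-4,0,-11,0,0,0,0],[-5,-1,-16,0,0,0,0],[-7,-1,-21,0,0,0,0],[-8,-1,-26,0,0,0,0]]}}

```text
t: 10.65
ee_pos: [411.8, -8.0, 149.1]
orientation: [2.365, -2.067, -0.001]
ft_force: [0.5, 0.3, 0.4]
width: 0.5
```

```bash
python3 s.py pics/lid2.png
```

```text
10.65 [411.8  -8.  149.1] [0.5 0.3 0.4]
[] [[194.7 213.3]]
[(array([233.4, 200.9]), 0.73)] [[325.2 265.1]]
```

View pics/lid2.png

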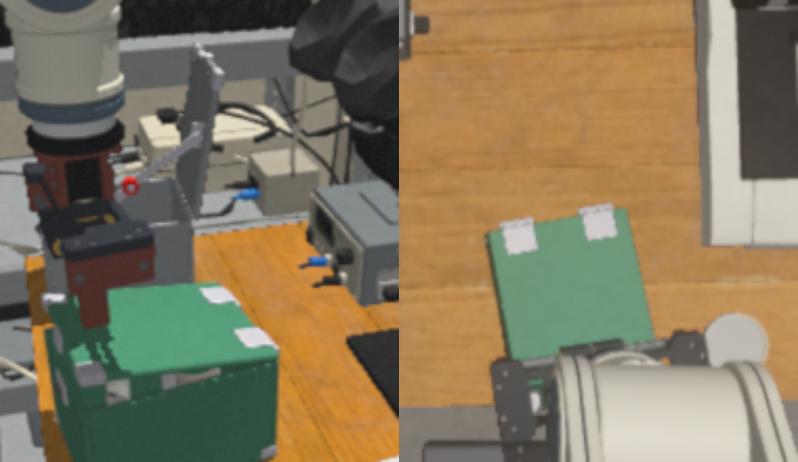

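The lid has about 10° left, with the fingertip on it near the free edge. I'll finish slowly.

>>> {"api": "move_arm", "payload": {"motion": [[0,0,-4,0,0,0,0],[-1,0,-8,0,0,0,0],[-1,0,-11,0,0,0,0],[-2,0,-14,0,0,0,0],[-2,0,-17,0,0,0,0]]}}

```text
t: 11.27
ee_pos: [409.8, -7.9, 132.3]
orientation: [2.365, -2.067, -0.001]
ft_force: [0.5, 0.0, 0.5]
width: 0.6
```

>>> {"api": "move_arm", "payload": {"motion": [[0,0,-2,0,0,0,0],[0,0,-4,0,0,0,0],[0,0,-6,0,0,0,0],[0,0,-8,0,0,0,0],[0,0,-8,0,0,0,0]]}}

```text
t: 11.68
ee_pos: [409.8, -8.0, 124.3]
orientation: [2.365, -2.067, -0.001]
ft_force: [-1.5, -0.1, -0.1]
width: 0.6
```

>>> {"api": "move_arm", "payload": {"motion": [[0,0,-1,0,0,0,0],[0,0,-1,0,0,0,0],[0,0,-2,0,0,0,0],[0,0,-2,0,0,0,0],[0,0,-2,0,0,0,0]]}}

```text
t: 12.1
ee_pos: [410.2, -8.0, 123.2]
orientation: [2.365, -2.067, -0.0]
ft_force: [-2.7, 0.5, 8.9]
width: 0.4
```

```bash
python3 s.py pics/lid3.png
```

```text
12.1 [410.2  -8.  123.2] [-2.7  0.5  8.9]
[] [[195.1 224.9]]
[] [[323.4 264.2]]
```

View pics/lid3.png

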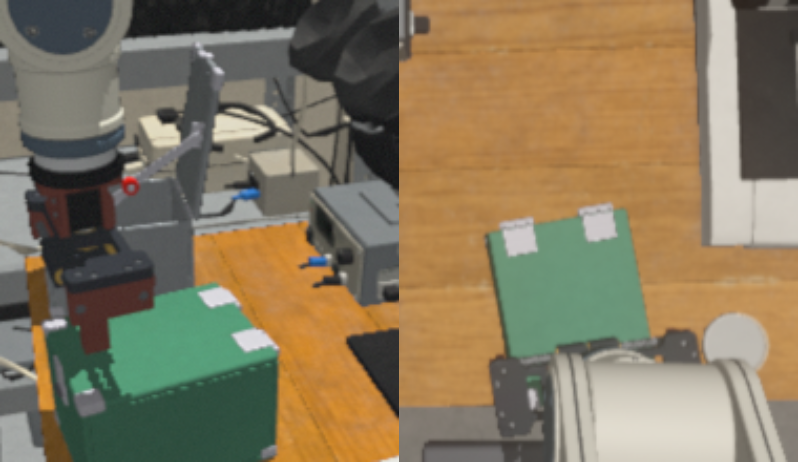

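The lid looks shut: the tip is at z 123, which is the closed height, and the force is rising. One slight further press, then I'll retreat straight up.

>>> {"api": "move_arm", "payload": {"motion": [[0,0,-1,0,0,0,0],[0,0,-1,0,0,0,0],[0,0,-1,0,0,0,0],[0,0,-1,0,0,0,0]]}}

```text
t: 12.63
ee_pos: [410.2, -8.0, 123.0]
orientation: [2.365, -2.068, -0.0]
ft_force: [-6.2, -0.5, 22.6]
width: 0.5
```

>>> {"api": "move_arm", "payload": {"motion": [[0,0,5,0,0,0,0],[0,0,20,0,0,0,0],[0,0,55,0,0,0,0],[0,0,95,0,0,0,0],[0,0,130,0,0,0,0]]}}

```text
t: 13.05
ee_pos: [409.7, -7.9, 253.6]
orientation: [2.365, -2.067, -0.001]
ft_force: [0.5, -0.2, -0.5]
width: 0.9
```

>>> {"api": "move_arm", "payload": {"motion": [[0,-30,15,0,0,0,0],[-10,-60,30,0,0,0,0],[-20,-95,30,0,0,0,0],[-30,-130,30,0,0,0,0],[-30,-130,30,0,0,0,0]]}}

```text
t: 13.47
ee_pos: [378.8, -142.3, 282.3]
orientation: [2.359, -2.072, 0.003]
ft_force: [0.5, 0.5, 0.1]
width: 0.2
```

```bash
python3 s.py pics/end.png; python3 -c "
from h import *
a=get_image('side');b=get_image('top')
for p in(a,b):print([(np.round(r['location'],1),round(r['p'],2)) for r in mark_of(p,'grey_knee')[:2]])"
```

```text
13.4667 [ 378.8 -142.3  282.3] [0.5 0.5 0.1]
[] [[173.8 187.9]]
[] [[418.3 294.4]]
[(array([149.9, 211.1]), 0.74)]
[(array([231. , 197.7]), 0.54)]
```

View pics/end.png

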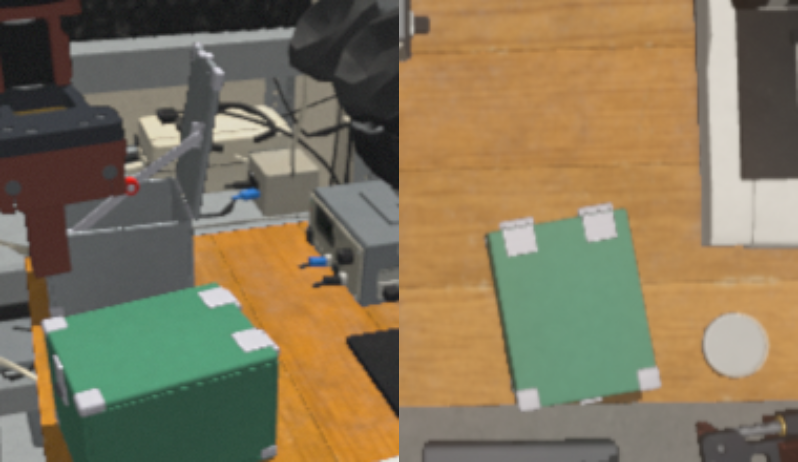

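The green lid is flush and shut, the grey stay and lid are unchanged, and the robot is clear, so I'm handing in.

```bash
python3 -c "
from workcell import *
print(close_job())"
```

```text
the job is handed in; nothing more can be done
None
```

I unlocked the green case's stay by pressing its red knee down about 30 mm. I then went over and behind the lid and lowered it along its arc until it was fully shut. The job was handed in at about 13.5 s of the 51 s allowed.

**Lid shut:** pressing near the free edge, the fingertip stopped at z 123 mm, the height expected for a closed lid. The force there rose to about 23 N, and the last picture shows the lid flush.

**Grey case:** its lid is still open. Its knee marks are within about 3 px of where they started, which I take as network noise.

**Robot:** it stands clear of everything, reading about 0.5 N.

**Checks that disagreed or surprised:**
- **Case position:** my outline fit of the green case was about 4 mm off the knee marks. I used the marks and the picture instead.
- **Sideways force:** at the end of the knee press the tool read about 17 N sideways. The lid had moved forward slightly by then.

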